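# Pack the experiment board case and shut it

## Task

Pack up after class: lift the front board, the white one with the yellow gear motor, off the row leaning against the power supply, leave the boards behind it leaning where they are, and lower it (do not drop it) right down into the empty slot of the open case. One board already in the case has worked up out of its slot: push it home so that nothing stands above the rim, and only then shut the lid fully and let go.

Things in the scene. Friction and masses are not known exactly. Their poses are not given: they have to be found in the camera images.
- motor_board_center (a point): centre of the white board: plate 120 mm wide (own x), 6 mm thick (y, to the boards behind), 120 mm high (z, to its upper edge), 170 g. Leans back 0.3 rad, upper edge towards the supply. Yellow motor and green terminals stand up to 26 mm off its -y face, within the lowest 68 mm of its height; above, at mid-width, it is bare: grip it there across its thickness
- mid_board_center (a point): centre of the next leaning board, teal, same size, axes and lean; a 30 mm deep heat sink on its -y face, 42 to 68 mm up, holds the white board off: above the heat sink a clear 30 mm gap separates them. Stays where it is
- rear_board_center (a point): centre of the rearmost leaning board, blue with blue relays, same size and axes. Stays where it is
- supply: grey bench power supply, fixed, 300 mm (own x) by 215 mm (y) by 122 mm high; origin at the centre of its underside. The boards lean against its -y side
- case: dark grey hinged board case, fixed, open; 140 mm along its x, 212 mm along its y, origin at the centre of its underside. Walls 4 mm, floor 6 mm, rim 134 mm above the desk. Three slots at y = +73, +23 and -27 mm; which of them is empty changes. Accessories up to 56 mm high lie beyond y = -62 mm. Boards stand with their width along x, thickness along y, upper edge up
- slot_floor (a point): centre of the empty slot's bottom, on the case's floor; axes as the case's. The board stands here, width along x, motor side to -y like the others. Grooves at the two side walls: 14 mm wide, 132 mm across for the 120 mm board, mouths flared to 24 mm, 104 mm above this point. Rim 128 mm above it; a board right down has its upper edge at 120 mm, 8 mm under the rim
- proud_top (a point): middle of the upper edge of the raised board in the case: teal with a black display, 120 mm wide along the case's x, 6 mm thick
- proud_board (a joint): how far the raised board stands up from home, m: 0.014 to 0.020 at the start (upper edge 6 to 12 mm above the rim), 0 fully home (8 mm below the rim). Slides straight down against 5 N of friction and stays where it is left
- home_top (a point): middle of the upper edge of the blue board that is already home in its slot of the case; nothing to do to it
- lid (a joint): lid angle, rad: 0 shut, 1.72 to 1.92 at the start (just past upright, leaning away from the case), at most 2.0. A stiff hinge (about 0.4 N m) keeps it where it is left, so it must be pushed all the way shut
- lid_hinge (a point): middle of the hinge line, which runs along the case's x on its -y rim, 134 mm above the desk. Axes turn with the lid: y from hinge to free edge, z outwards (up when shut). The lid is 140 mm (x) by 212 mm (y), 14 mm thick, outer face at z = 14 mm, lined with foam to 1 mm above the rim; push it shut on the outer face
- lid_edge (a point): middle of the lid's free edge, on its outer face, 212 mm from the hinge; axes as the hinge's
There are look-alikes about, which are no part of the job. Leave any pink or red look-alike of the part that bears motor_board_center alone. Leave any pink look-alike of the part that bears mid_board_center alone.

How it is judged:
On the way:
1. with the lid still open and the white board let go, the white board stands right down in the empty slot and the raised board has been pushed home, so that every board is below the rim (z of motor_board_center in the frame of slot_floor between 0.05 and 0.066 m and horizontal distance between motor_board_center and slot_floor below 0.015 m and angle between motor_board_center's own z axis and vertical below 0.15 rad and value of joint proud_board below 0.006 m and value of joint lid above 1.2 rad and contact force between the fingers and motor_board below 0.2 N), for 0.2 s.
At the end, for the whole second after the job is handed in: White board upright (0.15 rad) in the empty slot: centre within 15 mm of the slot in plan, 50 to 66 mm above its floor; raised board within 6 mm of home; lid shut within 0.04 rad; the other two leaning boards within 30 mm of their start; all released and at rest (z of motor_board_center in the frame of slot_floor between 0.05 and 0.066 m and horizontal distance between motor_board_center and slot_floor below 0.015 m and angle between motor_board_center's own z axis and vertical below 0.15 rad and value of joint proud_board below 0.006 m and distance of each of mid_board_center, rear_board_center from where it was at the start of the episode below 0.03 m and value of joint lid below 0.04 rad and velocity of joint lid below 0.05 rad/s and linear speed of motor_board below 0.03 m/s); the robot touches nothing.
It fails at once if a board left in the leaning row topples or is pulled over (leans more than 0.6 rad) (angle between any of mid_board_center, rear_board_center's own z axis and vertical above 0.6 rad).
It fails at once if the white board is let fall into the case (it falls free at more than 0.7 m/s, about a 25 mm drop) (linear speed of motor_board above 0.7 m/s and contact force between the fingers and motor_board below 0.1 N and horizontal distance between motor_board_center and case below 0.13 m).
It also fails if it takes over 61 s, if anything falls off the work surface, if the arm or the gripper's body presses on something with over 40 N, if the wrist force passes 120 N, or if a joint passes its speed limit or range.

## Robot

A 7-joint arm with a two-finger parallel gripper is mounted at the origin on the work surface. World frame = base frame: x ahead of the robot, y to its left, z up, the work surface at z = 0. Lengths are in m, angles in rad, forces in N, time in s.
With the tool pointing down it reaches from about 0.4 to 0.85 m from the base axis. Payload 10.4 kg.
Tool frame: the origin (TCP) lies between the finger pads; the fingertips stand tips_ahead ahead of it and the grasp point (between the pads) lies 11 mm behind it (tips_ahead is the distance from the TCP to the fingertips, in m); z points along the fingers, x is the direction in which the jaws open and shut, and the axes are right-handed (so a half turn about z gives the same grasp; the last joint's range is limited). The gripper opens to 87 mm and grips with 3 to 60 N. Pads are 19 mm wide; open, the fingers measure 117 mm over their backs; the gripper's body (75 mm by 190 mm) begins 51 mm behind the grasp point.
Start: joints at [1.2, 0.332, -0.065, 1.46, 0.022, 1.35, -0.088], TCP at [0.213, -0.588, 0.231] pointing down, gripper open.
Joint ranges: [-2.6, 2.6], [-0.5, 2.12], [-1.47, 1.34], [0.16, 2.42], [-1.27, 4.41], [0.06, 2.06], [-2.6, 2.6]. Speed limits (rad/s): [2.22, 2.22, 2.79, 2.79, 3.14, 3.14, 3.14].

## Interface

Orientations are given as a unit quaternion [x, y, z, w].
In Python, from bench import read_state, camera, close_job, tips_ahead gives the robot as it stands.
- The arm moves only by the tool arm_command, never from a script. Its argument "commands" is a list that holds one entry, the list of rows, each a list of 7 numbers: the turn, a rotation vector about the tool's x, y, z in rad, then the shift along the tool's x, y, z in m, then the opening in per cent of the stroke, from 0 (shut) to 100 (fully open). In form: [[[rx, ry, rz, x, y, z, claw], ...]]. A call has 1 to 20 rows; each row shifts and turns the commanded pose from where the row before left it, along the tool's axes as they then stand; what a row does not reach is not made up. A row lasts 1/8 s, in which the tool goes at most 62.5 mm and 10.7 degrees, less where a joint would pass 70% of its speed; a pose out of reach is approached as far as the arm can. A call with a gripper value outside its range is refused whole. The fingers move at their own pace and stop on an object; "newtons" is the grip in N (left out, the last holds). Time passes only in rows, so rows that do not move let the fingers close. It gives the time, the measured TCP pose, the force and the opening at its end, in the units of the state.
- read_state(): the state, without advancing time (a new reading comes with each control period).
- camera(name): name is "side" or "top"; returns a dict with "frame" (420x560x3 uint8, red, green, blue), "vfov" (degrees; the focal length in pixels is half the picture's height over the tangent of half this angle, whatever the lens; pixels are square), "cx", "cy" (the principal point, pixels), "k1" (the pictures are not rectified: a ray, as slopes to the right and down, at radius r is drawn at 1 + k1 r^2 times it, then the intrinsics apply), "R" (3x3) and "t" (3): a world point X has camera coordinates R X + t. Camera axes: x right, y down, z forward; pixel columns grow to the right and rows downward; lengths in m; the calibration is good to about 2 mm. A picture is of the moment at which its call begins. There is no depth.
- close_job(): hands the job in, once; it reports no verdict.
The state is a dict: "time": time; "joint_positions": joint angles; "joint_vel": joint speeds; "joint_torque": joint torques, N m; "ee_pos": TCP position; "eef_rot": TCP orientation; "ft_force": force on the tool from outside, world axes, zero at the start; "torque": the same for the moment, N m; "width": finger opening in m.
Only numpy, scipy, OpenCV 4.12 (cv2) and the standard library are available. Lean on these libraries where they do the work, as an engineer would, in place of code of your own. Each camera call takes 0.05 s, during which the arm holds its last target.

## Working session

There is one attempt and no reset: what is moved stays moved. The work goes in short steps, Python scripts to look and compute and a tool call to move; the robot and the scene stay as the last step left them, time stands still between calls to the robot, and variables do not carry over. Pictures are saved under pics/ and viewed, and the job is handed in when it is done.

Besides the shell and the picture viewer there is one more tool, called after "Request:" as name(argument=value, ...), one argument or row to a line, values as JSON. arm_command: Moves the arm, as the interface text tells. Its arguments: {"type":"object","properties":{"commands":{"type":"array"},"newtons":{"type":"number"}},"required":["commands"]}

```bash
ls; mkdir -p pics
python3 - <<'E'
from bench import *
import cv2, numpy as np
print(tips_ahead if not callable(tips_ahead) else tips_ahead())
s=read_state()
for k,v in s.items(): print(k,np.round(v,4))
for n in("side","top"):
    c=camera(n); cv2.imwrite(f"pics/{n}0.png",c["frame"][:,:,::-1])
    print(n,c["vfov"],c["cx"],c["cy"],c["k1"],np.round(c["R"],4).tolist(),np.round(c["t"],4))
E
```

```text
pics
0.008
time 0.0
joint_positions [ 1.2004  0.3329 -0.0647  1.4609  0.0216  1.3499 -0.0885]
joint_vel [ 0.0002 -0.0023 -0.0005 -0.0023  0.002  -0.0002  0.0007]
joint_torque [ 1.00000e-04 -6.23257e+01  2.46000e-02 -3.89896e+01 -6.13000e-02
  3.99000e-02  1.00000e-04]
ee_pos [ 0.2129 -0.5872  0.2297]
eef_rot [ 8.188e-01 -5.741e-01 -6.000e-04 -4.000e-04]
ft_force [-0.5782  0.1305  0.2614]
torque [-0.0564 -0.0282  0.0125]
width 0.0871
side 49.47165355065799 284.7499828121113 206.86472224659818 0.009354437321184237 [[0.0942, 0.9955, -0.0111], [0.7417, -0.0776, -0.6662], [-0.6641, 0.0545, -0.7457]] [-0.1316 -0.2081  1.3838]
top 44.78728395270842 280.545826624859 207.22523333024589 -0.16935765858506127 [[0.0281, -0.9996, -0.0089], [-0.9861, -0.0263, -0.1639], [0.1636, 0.0134, -0.9864]] [0.1153 0.4183 1.2769]
```

View pics/side0.png

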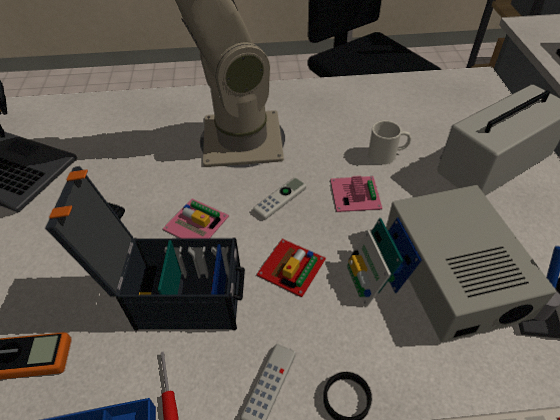

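View pics/top0.png

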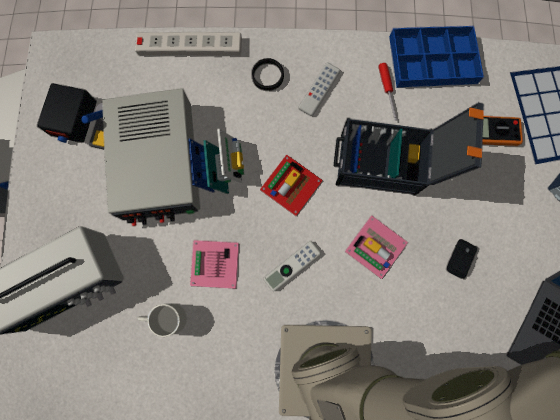

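The side view shows the case with its open lid at about (60-240, 170-330), with the leaning row against the supply at about (350-410, 220-300). In the top view the white board is at about (222, 155) and the case at (340-430, 120-190). I'll zoom in next.

```bash
cat > h.py <<'E'
import numpy as np, cv2
from bench import *
def K(c):
    f=c["frame"].shape[0]/2/np.tan(np.radians(c["vfov"])/2); return f
def proj(c,X):
    X=np.atleast_2d(X); p=X@np.array(c["R"]).T+np.array(c["t"]); s=p[:,:2]/p[:,2:]
    r2=(s**2).sum(1,keepdims=True); s=s*(1+c["k1"]*r2); return s*K(c)+[c["cx"],c["cy"]]
def ray(c,uv):
    d=(np.array(uv,float)-[c["cx"],c["cy"]])/K(c); s=d.copy()
    for _ in range(30): s=d/(1+c["k1"]*(s@s))
    R=np.array(c["R"]); o=-R.T@np.array(c["t"]); v=R.T@np.array([*s,1]); return o,v/np.linalg.norm(v)
def onplane(c,uv,p0,n):
    o,v=ray(c,uv); n=np.array(n,float); return o+v*((np.array(p0)-o)@n/(v@n))
def onz(c,uv,z): return onplane(c,uv,[0,0,z],[0,0,1])
def tri(obs):
    A=np.zeros((3,3));b=np.zeros(3);L=[]
    for c,uv in obs:
        o,v=ray(c,uv);P=np.eye(3)-np.outer(v,v);A+=P;b+=P@o;L.append((P,o))
    X=np.linalg.solve(A,b); return X,[round(float(np.linalg.norm(P@(X-o))),4) for P,o in L]
def crop(c,x0,y0,x1,y1,name,s=4):
    im=cv2.resize(c["frame"][y0:y1,x0:x1,::-1],None,fx=s,fy=s,interpolation=cv2.INTER_CUBIC)
    for x in range((x0+9)//10*10,x1,10): cv2.line(im,((x-x0)*s,0),((x-x0)*s,6 if x%50 else 14),(0,255,255),1)
    for y in range((y0+9)//10*10,y1,10): cv2.line(im,(0,(y-y0)*s),(6 if y%50 else 14,(y-y0)*s),(0,255,255),1)
    cv2.imwrite(f"pics/{name}.png",im)
E
python3 - <<'E'
from h import *
import pickle
s=camera("side");t=camera("top");pickle.dump((s,t),open("c0.pkl","wb"))
crop(s,330,190,450,320,"s_row",4);crop(s,40,160,250,335,"s_case",3)
crop(t,170,110,300,230,"t_row",4);crop(t,320,90,500,210,"t_case",4)
E
```

```text
(no output)
```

View pics/s_row.png

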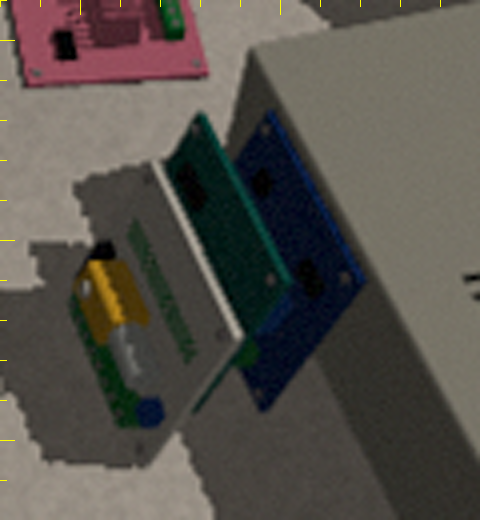

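View pics/s_case.png

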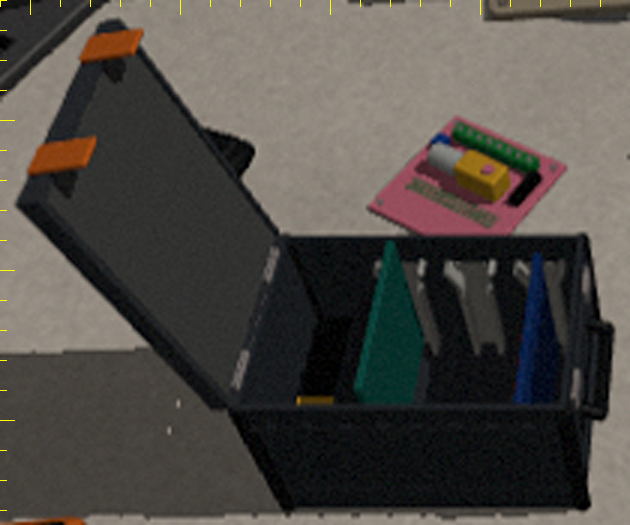

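View pics/t_row.png

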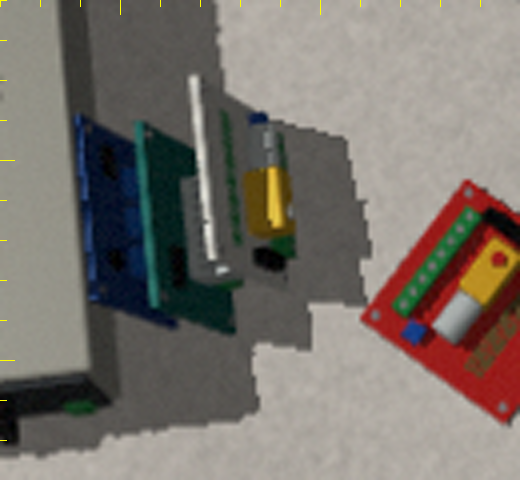

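View pics/t_case.png

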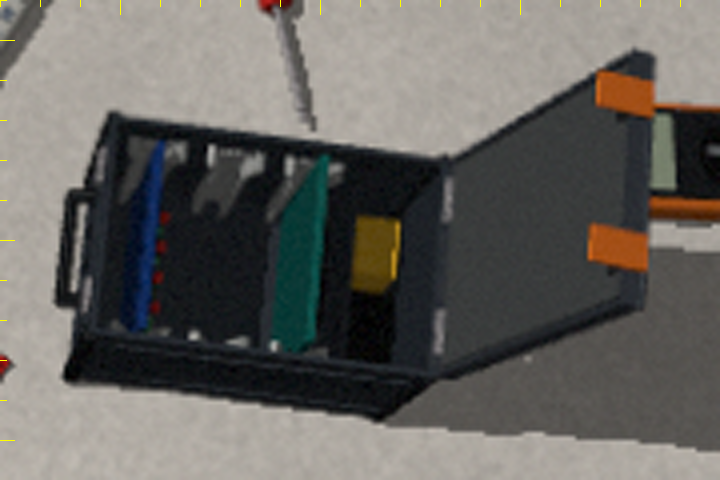

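Run:
```python
from h import *
import pickle
s,t=pickle.load(open("c0.pkl","rb"))
print("white top edge, teal top edge, blue top edge, proud, home")
S=lambda x,y,ox,oy,k:(x/k+ox,y/k+oy)
def pr(n,ps,pt):
    X,e=tri([(s,ps),(t,pt)]); print(n,np.round(X,4),e); return X
sr=lambda x,y:S(x,y,330,190,4); tr=lambda x,y:S(x,y,170,110,4)
sc=lambda x,y:S(x,y,40,160,3); tc=lambda x,y:S(x,y,320,90,4)
for n,a,b in [("w far",(240,337),(193,75)),("w near",(155,162),(222,272)),("teal far",(290,283),(140,122)),("teal near",(203,113),(155,305)),("blue far",(364,280),(80,116)),("blue near",(270,112),(95,298))]:
    pr(n,sr(*a),tr(*b))
C={}
for n,a,b in [("FL(hinge far)",(230,407),(450,160)),("hinge near",(283,236),(435,375)),("handle far",(585,407),(113,115)),("handle near",(587,236),(78,335)),
 ("proud far",(360,388),(325,155)),("proud near",(390,243),(312,345)),("home far",(520,400),(160,140)),("home near",(538,253),(138,328)),
 ("lid far",(20,200),(640,52)),("lid near",(110,20),(640,307))]:
    pr(n,sc(*a),tc(*b))
    if 'handle' in n or 'hinge' in n:
        print("   s,t on rim",np.round(onz(s,sc(*a),.134),4),np.round(onz(t,tc(*b),.134),4))
```

```text
white top edge, teal top edge, blue top edge, proud, home
w far [0.5967 0.2882 0.1148] [0.0014, 0.0014]
w near [0.4739 0.269  0.1054] [0.0055, 0.0055]
teal far [0.5661 0.3211 0.1136] [0.0025, 0.0025]
teal near [0.4495 0.3042 0.1144] [0.0016, 0.0016]
blue far [0.569  0.3589 0.1149] [0.0025, 0.0025]
blue near [0.4529 0.3414 0.1148] [0.0015, 0.0015]
FL(hinge far) [ 0.603  -0.2458  0.1335] [0.0005, 0.0005]
   s,t on rim [ 0.6034 -0.2451  0.134 ] [ 0.6029 -0.2462  0.134 ]
hinge near [ 0.466  -0.231   0.1328] [0.0017, 0.0017]
   s,t on rim [ 0.4673 -0.2288  0.134 ] [ 0.4659 -0.2325  0.134 ]
handle far [ 0.6247 -0.0281  0.1326] [0.0074, 0.0074]
   s,t on rim [ 0.6263 -0.0206  0.134 ] [ 0.6241 -0.0353  0.134 ]
handle near [ 0.4853 -0.0157  0.1288] [0.0009, 0.0009]
   s,t on rim [ 0.4893 -0.0162  0.134 ] [ 0.4841 -0.0143  0.134 ]
proud far [ 0.601  -0.1642  0.1394] [0.0016, 0.0016]
proud near [ 0.4818 -0.1548  0.1349] [0.0016, 0.0016]
home far [ 0.6117 -0.0642  0.1256] [0.0014, 0.0014]
home near [ 0.4922 -0.0519  0.1229] [0.0002, 0.0002]
lid far [ 0.5983 -0.293   0.3411] [0.0021, 0.0021]
lid near [ 0.459 -0.281  0.339] [0.0022, 0.0022]
```

```bash
cat >> h.py <<'E'
def Rz(a): return np.array([[np.cos(a),-np.sin(a),0],[np.sin(a),np.cos(a),0],[0,0,1]])
def Rx(a): return np.array([[1,0,0],[0,np.cos(a),-np.sin(a)],[0,np.sin(a),np.cos(a)]])
def lines(c,im,P,s,x0,y0,col):
    q=((proj(c,P)-[x0,y0])*s).astype(int); cv2.polylines(im,[q.reshape(-1,1,2)],True,col,1)
E
cat > ov.py <<'E'
from h import *
import pickle
s,t=pickle.load(open("c0.pkl","rb"))
yw=-.095; cc=np.array([.5447,-.131,0])
def case(P): return np.array(P,float)@Rz(yw).T+cc
rim=case([[x,y,.134] for x,y in[(-.07,-.106),(.07,-.106),(.07,.106),(-.07,.106)]])
def plate(y,z): return case([[-.06,y-.003,z],[.06,y-.003,z],[.06,y+.003,z],[-.06,y+.003,z]])
E0=np.array([.535,.2786,.1155]); Rb=Rz(.148)@Rx(-.3)
def board(E): return np.array([[-.06,-.003,0],[.06,-.003,0],[.06,.003,0],[-.06,.003,0]])@Rb.T+E
for z in (.1155,):
  for n,uv in(("far",(390,274.2)),("near",(368.7,230.5))): print("side",n,np.round(onz(s,uv,z),4))
  for n,uv in(("far",(218.2,128.7)),("near",(225.5,178))): print("top",n,np.round(onz(t,uv,z),4))
out=[]
for c,bx,bc in((s,(330,190,450,320),(100,160,250,320)),(t,(170,110,300,230),(320,90,470,210))):
    for b,ps in((bx,[board(E0)]),(bc,[rim,plate(.073,.126),plate(-.027,.143),plate(.023,.11),plate(.023,.126)])):
        k=5 if b in(bc,) else 5
        im=cv2.resize(c["frame"][b[1]:b[3],b[0]:b[2],::-1],None,fx=k,fy=k,interpolation=cv2.INTER_CUBIC)
        im=cv2.convertScaleAbs(im,alpha=1.5)
        for p in ps: lines(c,im,p,k,b[0],b[1],(0,0,255) if p is not ps[-1] else (0,255,255))
        cv2.imwrite(f"pics/ov{len(out)}.png",im);out.append(1)
E
python3 ov.py
```

```text
side far [0.5971 0.2895 0.1155]
side near [0.482  0.2714 0.1155]
top far [0.5963 0.2869 0.1155]
top near [0.4705 0.2623 0.1155]
```

View pics/ov0.png

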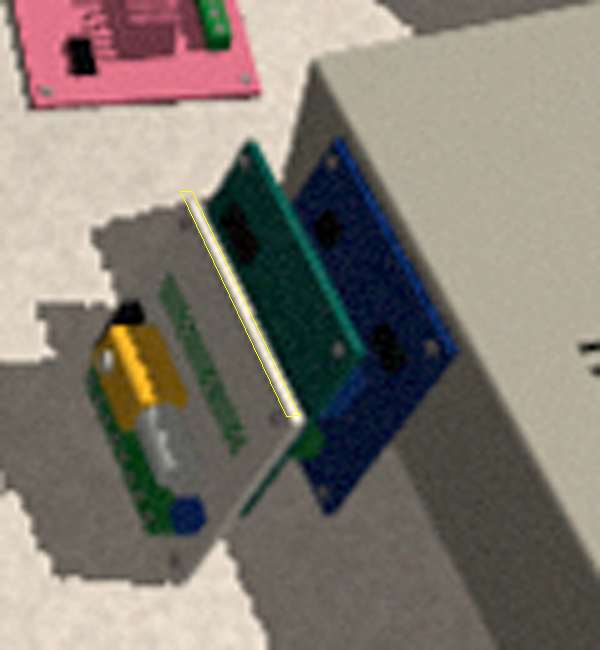

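View pics/ov1.png

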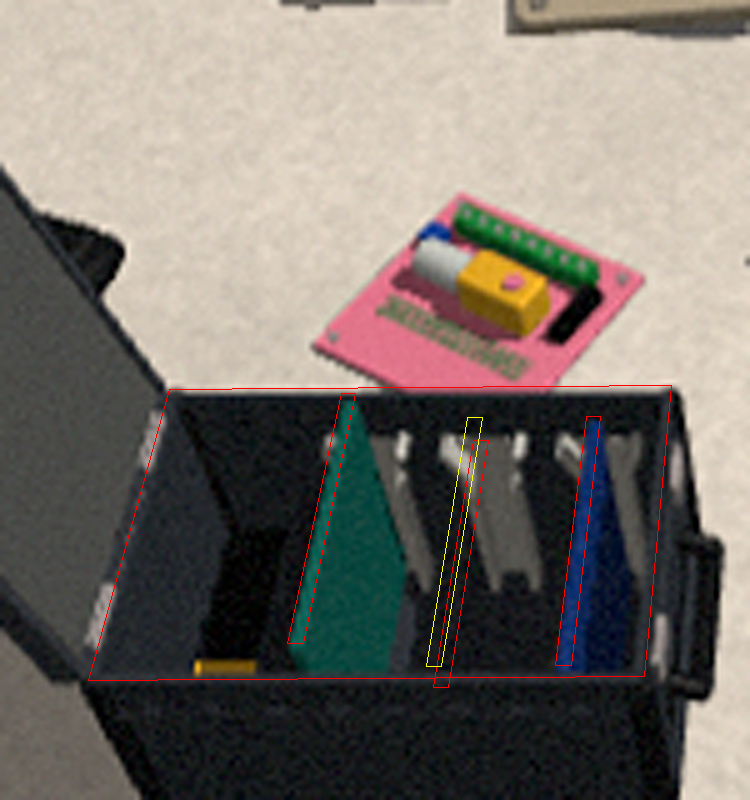

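View pics/ov2.png

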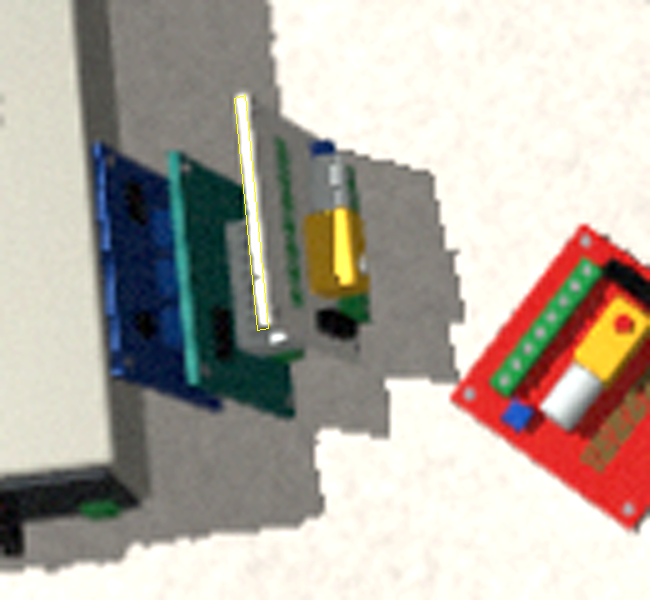

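View pics/ov3.png

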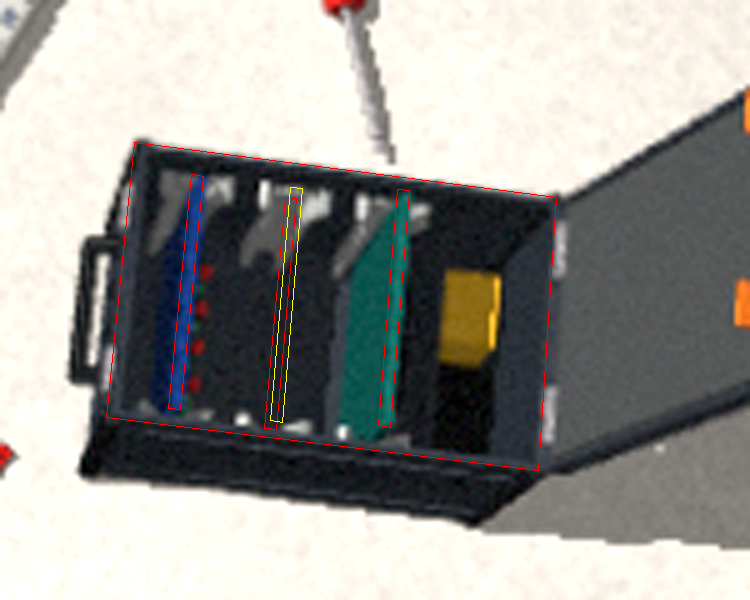

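```bash
cat >> h.py <<'E'
from scipy.spatial.transform import Rotation as Ro
def tool(yaw,tilt,sgn=-1):
    """board frame Rz(yaw)Rx(-tilt); tool x = -own y, z = -own z"""
    B=Rz(yaw)@Rx(-tilt); return np.column_stack([-B[:,0]*0-B[:,1],-B[:,0],-B[:,2]])
def delta(Rt,P):
    st=read_state();R0=Ro.from_quat(st["eef_rot"]);p0=np.array(st["ee_pos"])
    rv=(R0.inv()*Ro.from_matrix(Rt)).as_rotvec(); sh=Rt.T@(np.array(P)-p0)
    print("t",round(st["time"],2),"ee",np.round(p0,4),"w",round(st["width"],4),"F",np.round(st["ft_force"],1),"| rot(tool)",np.round(rv,3),"then shift",np.round(sh,4))
EG=np.array([.537,.279,.1155])
E
python3 - <<'E'
from h import *
R=tool(.148,.25); print(np.round(R,3), np.linalg.det(R))
zo=-R[:,2]
for d in(.15,.06,-.021): print(np.round(EG+d*zo,4)); delta(R,EG+d*zo)
p=np.array([.213,-.588,.40]); print(np.round(R.T@(EG+.15*zo-p),3))
p=np.array(read_state()["ee_pos"]);r=Ro.from_quat(read_state()["eef_rot"]).as_matrix()
print("in start frame:",np.round(r.T@(EG+.15*zo-p),3))
E
```

```text
[[ 0.143 -0.989  0.036]
 [-0.958 -0.147 -0.245]
 [ 0.247 -0.    -0.969]] 1.0
[0.5315 0.3157 0.2608]
t 0.2 ee [ 0.2129 -0.5874  0.23  ] w 0.087 F [ 0.2 -0.4  0.3] | rot(tool) [-0.025  0.25   0.199] then shift [-0.8123 -0.4483 -0.2392]
[0.5348 0.2937 0.1736]
t 0.2 ee [ 0.2129 -0.5874  0.23  ] w 0.087 F [ 0.2 -0.4  0.3] | rot(tool) [-0.025  0.25   0.199] then shift [-0.8123 -0.4483 -0.1492]
[0.5378 0.2739 0.0952]
t 0.2 ee [ 0.2129 -0.5874  0.23  ] w 0.087 F [ 0.2 -0.4  0.3] | rot(tool) [-0.025  0.25   0.199] then shift [-0.8123 -0.4483 -0.0682]
[-0.855 -0.448 -0.075]
in start frame: [-0.74  -0.607 -0.03 ]
```

Request:
arm_command(
  commands=[
    [[0,0,0,0,-0.01,-0.03,100],[0,0,0,0,-0.02,-0.035,60],[0,0,0,0,-0.02,-0.035,23],[0,0,0,0,-0.02,-0.035,23],[0,0,0,0,-0.02,-0.035,23]],
  ],
  newtons=20,
)

```text
time: 0.82
ee_pos: [0.2981, -0.5565, 0.4016]
eef_rot: [0.819, -0.574, -0.0, -0.0]
ft_force: [1.4, -1.2, -0.2]
width: 0.0545
```

Request:
arm_command(
  commands=[
    [[0,0,0,-0.02,-0.02,0,23],[0,0,0,-0.04,-0.03,0,23],[0,0,0,-0.04,-0.03,0,23],[0,0,0,-0.04,-0.03,0,23],[0,0,0,-0.04,-0.03,0,23],[0,0,0,-0.04,-0.03,0,23],[0,0,0,-0.04,-0.03,0,23],[0,0,0,-0.04,-0.03,0,23],[0,0,0,-0.04,-0.03,0,23],[0,0,0,-0.04,-0.03,0,23],[0,0,0,-0.04,-0.03,0,23],[0,0,0,-0.04,-0.03,0,23],[0,0,0,-0.04,-0.03,0,23],[0,0,0,-0.04,-0.03,0,23],[0,0,0,-0.04,-0.03,0,23],[0,0,0,-0.04,-0.02,0,23],[0,0,0,-0.04,-0.02,0,23],[0,0,0,-0.04,-0.02,0,23],[0,0,0,-0.03,-0.02,0,23],[0,0,0,-0.01,-0.01,0,23]],
  ],
)

```text
time: 3.32
ee_pos: [0.5432, 0.3215, 0.3997]
eef_rot: [0.82, -0.573, -0.001, 0.0]
ft_force: [0.1, 0.4, 0.3]
width: 0.0202
```

Run:
```python
from h import *
R=tool(.148,.25);zo=-R[:,2]
delta(R,EG+.06*zo)
```

```text
t 3.33 ee [0.5432 0.3215 0.3997] w 0.0202 F [0.1 0.4 0.3] | rot(tool) [-0.024  0.25   0.202] then shift [-0.0305  0.0124  0.2256]
```

Request:
arm_command(
  commands=[
    [[-0.008,0.083,0.067,0,0,0,23],[-0.008,0.083,0.067,0,0,0,23],[-0.008,0.084,0.068,0,0,0,23],[0,0,0,-0.006,0.002,0.035,23],[0,0,0,-0.006,0.002,0.045,23],[0,0,0,-0.006,0.002,0.045,23],[0,0,0,-0.006,0.002,0.045,23],[0,0,0,-0.006,0.004,0.035,23],[0,0,0,0,0,0.02,23],[0,0,0,0,0,0,23]],
  ],
)

```text
time: 4.58
ee_pos: [0.5364, 0.2899, 0.1745]
eef_rot: [0.75, -0.649, 0.095, 0.082]
ft_force: [0.5, 0.3, 1.1]
width: 0.0201
```

Run:
```python
from h import *
R=tool(.148,.25);zo=-R[:,2]
delta(R,EG-.021*zo)
s=camera("side");t=camera("top")
crop(s,300,120,450,300,"s1",4);crop(t,150,90,300,220,"t1",5)
```

```text
t 4.58 ee [0.5364 0.2899 0.1745] w 0.0201 F [0.5 0.3 1.1] | rot(tool) [ 0.001 -0.002 -0.004] then shift [-0.0041  0.001   0.0809]
```

View pics/s1.png

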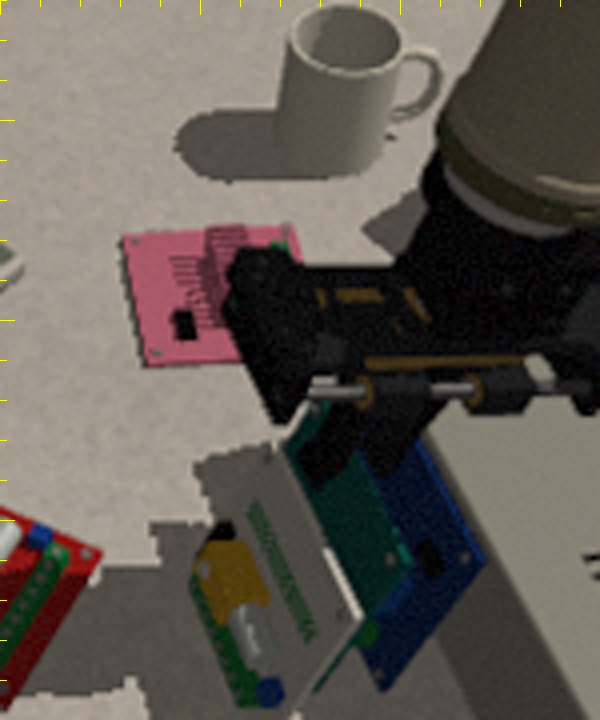

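View pics/t1.png

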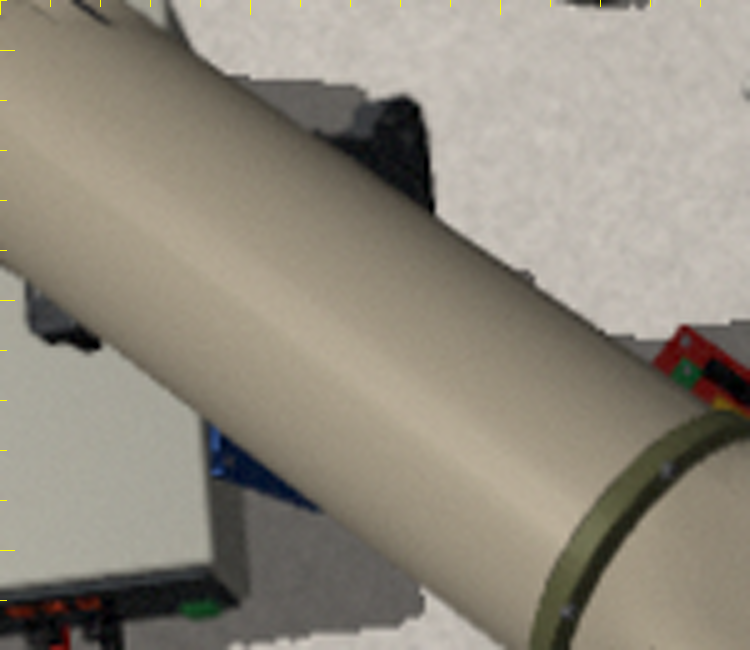

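Request:
arm_command(
  commands=[
    [[0,0,0,-0.004,0.001,0.01,23],[0,0,0,0,0,0.015,23],[0,0,0,0,0,0.015,23],[0,0,0,0,0,0.012,23],[0,0,0,0,0,0,23]],
  ],
)

```text
time: 5.3
ee_pos: [0.5361, 0.2813, 0.1225]
eef_rot: [0.75, -0.649, 0.095, 0.082]
ft_force: [0.1, 0.5, 0.3]
width: 0.0197
```

Run:
```python
from h import *
R=tool(.148,.25);zo=-R[:,2]
delta(R,EG-.021*zo)
s=camera("side")
crop(s,330,180,430,290,"s2",6)
# finger tip pts projected
st=read_state();Rt=Ro.from_quat(st["eef_rot"]).as_matrix();p=np.array(st["ee_pos"])
for dx in(-.025,-.01,0,.01,.025): print(dx,((proj(s,p+Rt@[dx,0,.008])-[330,180])*6).round())
```

```text
t 5.3 ee [0.5361 0.2813 0.1225] w 0.0197 F [0.1 0.5 0.3] | rot(tool) [ 0.001 -0.002 -0.003] then shift [ 0.0006 -0.0005  0.0284]
-0.025 [[352. 419.]]
-0.01 [[315. 421.]]
0 [[290. 422.]]
0.01 [[265. 423.]]
0.025 [[227. 425.]]
```

View pics/s2.png

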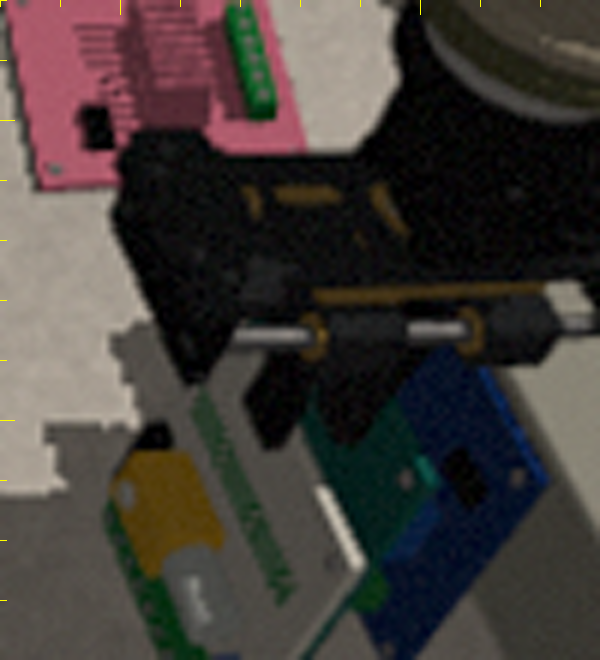

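Run:
```python
from h import *
s=camera("side")
b=(358,225,408,275);k=12
im=cv2.resize(s["frame"][b[1]:b[3],b[0]:b[2],::-1],None,fx=k,fy=k,interpolation=cv2.INTER_CUBIC)
im=cv2.convertScaleAbs(im,alpha=2.2,beta=10)
st=read_state();Rt=Ro.from_quat(st["eef_rot"]).as_matrix();p=np.array(st["ee_pos"])
print("w",st["width"])
for sg in(1,-1):
    a=.010*sg;c=.025*sg
    P=[p+Rt@np.array([x,y,.008]) for x,y in((a,-.0095),(c,-.0095),(c,.0095),(a,.0095))]
    lines(s,im,np.array(P),k,b[0],b[1],(0,0,255))
Rb=Rz(.148)@Rx(-.3)
lines(s,im,np.array([[-.06,-.003,0],[.06,-.003,0],[.06,.003,0],[-.06,.003,0]])@Rb.T+EG,k,b[0],b[1],(0,255,255))
cv2.imwrite("pics/s3.png",im)
```

```text
w 0.019910011927271678
```

View pics/s3.png

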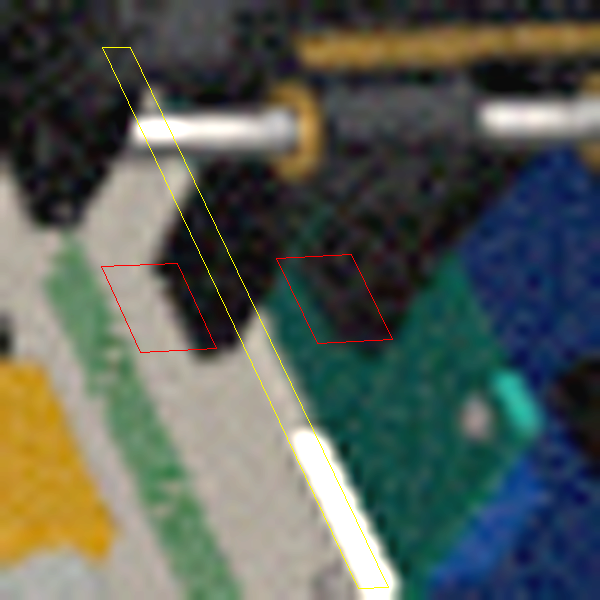

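The fingers straddle the white edge, but the board sits about 4 mm nearer the front finger (front tip (240,345), edge about (268,345), rear tip (340,340) in the zoom). I'll shift +4 mm in tool x and then descend.

Request:
arm_command(
  commands=[
    [[0,0,0,0.004,0,0.0,23],[0,0,0,0,0,0.01,23],[0,0,0,0,0,0.01,23],[0,0,0,0,0,0.008,23],[0,0,0,0,0,0,23]],
  ],
)

```text
time: 6.02
ee_pos: [0.5377, 0.271, 0.0967]
eef_rot: [0.75, -0.649, 0.095, 0.082]
ft_force: [1.0, -0.3, 0.7]
width: 0.0198
```

Run:
```python
from h import *
R=tool(.148,.25);zo=-R[:,2]
delta(R,EG-.021*zo)
s=camera("side")
b=(345,215,420,285);k=8
im=cv2.resize(s["frame"][b[1]:b[3],b[0]:b[2],::-1],None,fx=k,fy=k,interpolation=cv2.INTER_CUBIC)
cv2.imwrite("pics/s4.png",cv2.convertScaleAbs(im,alpha=2.2,beta=10))
```

```text
t 6.03 ee [0.5377 0.271  0.0967] w 0.0198 F [ 1.  -0.3  0.7] | rot(tool) [ 0.001 -0.001 -0.003] then shift [-0.0032 -0.0005  0.0008]
```

View pics/s4.png

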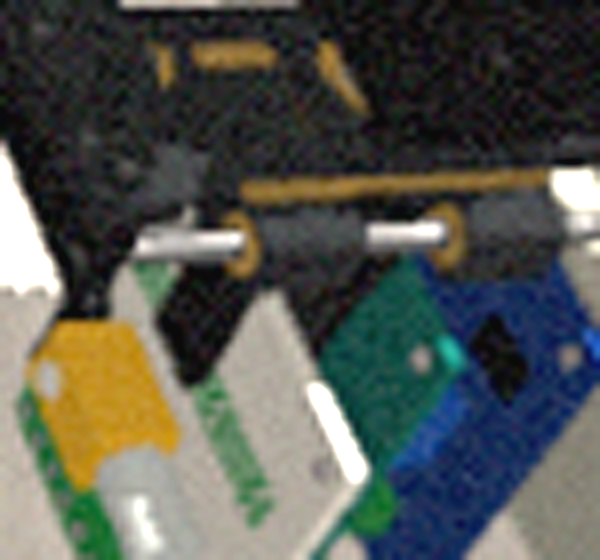

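One finger is in front of the board and one behind, with no contact yet, so I'll close.

Request:
arm_command(
  commands=[
    [[0,0,0,0,0,0,5],[0,0,0,0,0,0,2],[0,0,0,0,0,0,2],[0,0,0,0,0,0,2]],
  ],
  newtons=30,
)

```text
time: 6.58
ee_pos: [0.5384, 0.2706, 0.0982]
eef_rot: [0.75, -0.649, 0.096, 0.082]
ft_force: [0.1, -3.7, 5.7]
width: 0.0061
```

Request:
arm_command(
  commands=[
    [[0,0,0,0.004,0,-0.003,2],[0,0,0,0.005,0,-0.008,2],[0,0,0,0.01,0,-0.015,2],[0,0,0,0.01,0,-0.02,2],[0,0,0,0.01,0,-0.03,2],[0,0,0,0.01,0,-0.03,2],[0,0,0,0.01,0,-0.03,2],[0,0,0,0.01,0,-0.03,2],[0,0,0,0.01,0,-0.03,2],[0,0,0,0.01,0,-0.02,2]],
  ],
)

```text
time: 7.82
ee_pos: [0.5422, 0.2393, 0.3321]
eef_rot: [0.751, -0.649, 0.095, 0.08]
ft_force: [-0.2, 0.9, -2.4]
width: 0.0061
```

Run:
```python
from h import *
R=tool(-.095,0)
delta(R,[.547,-.108,.28])
s=camera("side")
cv2.imwrite("pics/s5.png",s["frame"][:,:,::-1])
```

```text
t 7.83 ee [0.5422 0.2393 0.3321] w 0.0061 F [-0.2  0.9 -2.4] | rot(tool) [-0.034 -0.248  0.239] then shift [ 0.3453 -0.0377  0.0521]
```

View pics/s5.png

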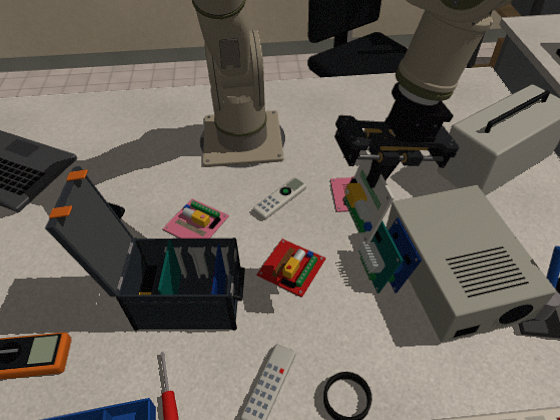

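Request:
arm_command(
  commands=[
    [[-0.009,-0.062,0.06,0,0,0,2],[-0.009,-0.062,0.06,0,0,0,2],[-0.008,-0.062,0.06,0,0,0,2],[-0.008,-0.062,0.059,0,0,0,2],[0,0,0,0.025,-0.003,0,2],[0,0,0,0.04,-0.005,0.005,2],[0,0,0,0.04,-0.005,0.005,2],[0,0,0,0.04,-0.005,0.005,2],[0,0,0,0.04,-0.005,0.005,2],[0,0,0,0.04,-0.005,0.005,2],[0,0,0,0.04,-0.005,0.005,2],[0,0,0,0.04,-0.005,0.005,2],[0,0,0,0.03,0,0.005,2],[0,0,0,0.01,0,0.005,2],[0,0,0,0,0,0,2],[0,0,0,0,0,0,2]],
  ],
)

```text
time: 9.88
ee_pos: [0.5473, -0.1061, 0.2849]
eef_rot: [-0.673, 0.739, 0.0, -0.001]
ft_force: [-0.0, 0.1, -0.6]
width: 0.0056
```

Run:
```python
from h import *
import pickle
R=tool(-.095,0)
delta(R,[.547,-.108,.28])
s=camera("side");t=camera("top");pickle.dump((s,t),open("c1.pkl","wb"))
crop(s,110,130,260,310,"s6",4);crop(t,310,60,460,210,"t6",4)
```

```text
t 9.88 ee [ 0.5473 -0.1061  0.2849] w 0.0056 F [-0.   0.1 -0.6] | rot(tool) [ 0.001 -0.001  0.001] then shift [0.0019 0.0001 0.0049]
```

View pics/s6.png

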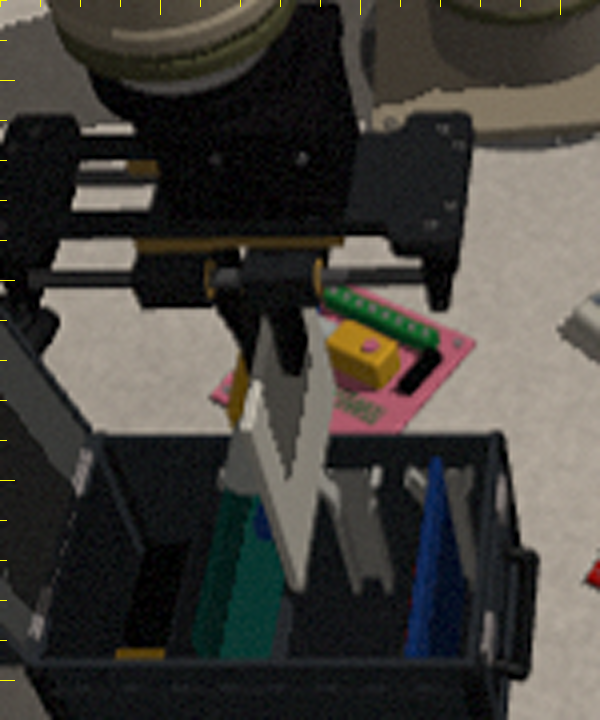

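View pics/t6.png

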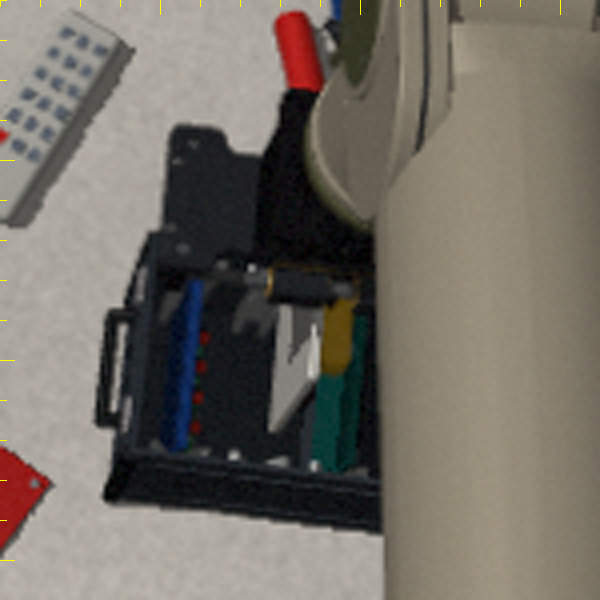

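```bash
cat > ov2.py <<'E'
from h import *
import pickle,sys
s,t=pickle.load(open(sys.argv[1],"rb")); dx,dy,dz=map(float,sys.argv[2:5]); zt=float(sys.argv[5]) if len(sys.argv)>5 else .285
yw=-.095
P=np.array([.5473+dx,-.1061+dy,zt+dz])
def b(z): return np.array([[-.06,-.003,z],[.06,-.003,z],[.06,.003,z],[-.06,.003,z]])@Rz(yw).T+P
for c,bx,n in((s,(140,190,220,290),"o_s"),(t,(350,110,420,180),"o_t")):
    k=7
    im=cv2.resize(c["frame"][bx[1]:bx[3],bx[0]:bx[2],::-1],None,fx=k,fy=k,interpolation=cv2.INTER_CUBIC)
    im=cv2.convertScaleAbs(im,alpha=1.6,beta=10)
    u,l=b(.021),b(-.099)
    for q in(u,l): lines(c,im,q,k,bx[0],bx[1],(0,0,255))
    for i in range(4): lines(c,im,np.array([u[i],l[i]]),k,bx[0],bx[1],(0,255,255))
    cv2.imwrite(f"pics/{n}.png",im)
E
python3 ov2.py c1.pkl 0 0 0
```

```text
(no output)
```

View pics/o_s.png

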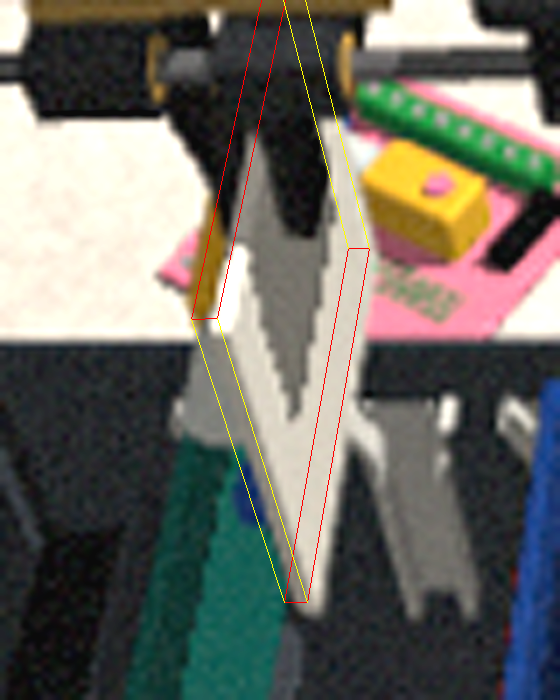

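View pics/o_t.png

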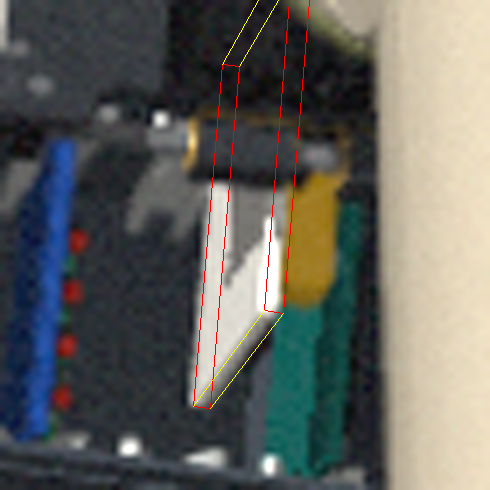

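Request:
arm_command(
  commands=[
    [[0,0,0,0.003,0,0.01,2],[0,0,0,0,0,0.02,2],[0,0,0,0,0,0.02,2],[0,0,0,0,0,0.015,2],[0,0,0,0,0,0.005,2],[0,0,0,0,0,0,2]],
  ],
)

```text
time: 10.72
ee_pos: [0.5467, -0.111, 0.2145]
eef_rot: [-0.672, 0.74, 0.0, -0.001]
ft_force: [-0.4, -0.8, -1.9]
width: 0.0059
```

Run:
```python
from h import *
import pickle
R=tool(-.095,0)
delta(R,[.547,-.1095,.105])
s=camera("side");t=camera("top");pickle.dump((s,t),open("c2.pkl","wb"))
for c,b,n in((s,(130,190,240,300),"s7"),(t,(340,110,440,190),"t7")):
    k=6
    im=cv2.resize(c["frame"][b[1]:b[3],b[0]:b[2],::-1],None,fx=k,fy=k,interpolation=cv2.INTER_CUBIC)
    cv2.imwrite(f"pics/{n}.png",cv2.convertScaleAbs(im,alpha=2,beta=15))
```

```text
t 10.72 ee [ 0.5467 -0.111   0.2145] w 0.0059 F [-0.4 -0.8 -1.9] | rot(tool) [ 0.002 -0.002 -0.001] then shift [-0.0015 -0.0002  0.1095]
```

View pics/s7.png

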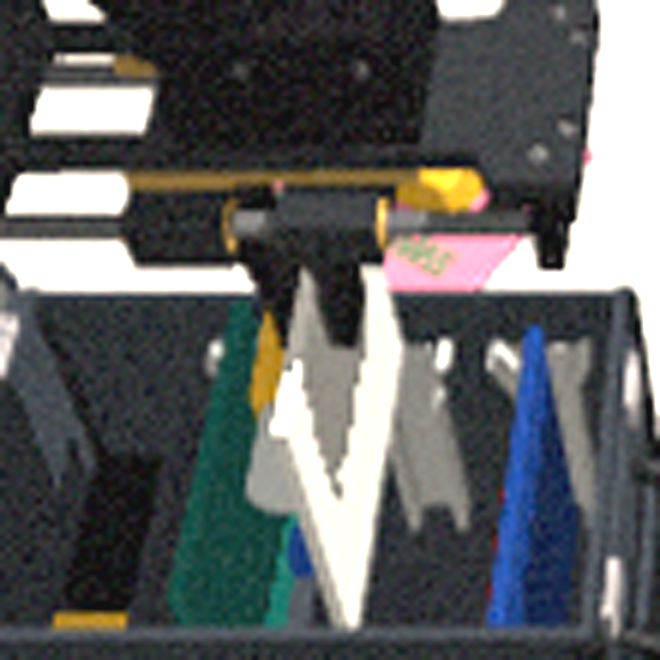

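View pics/t7.png

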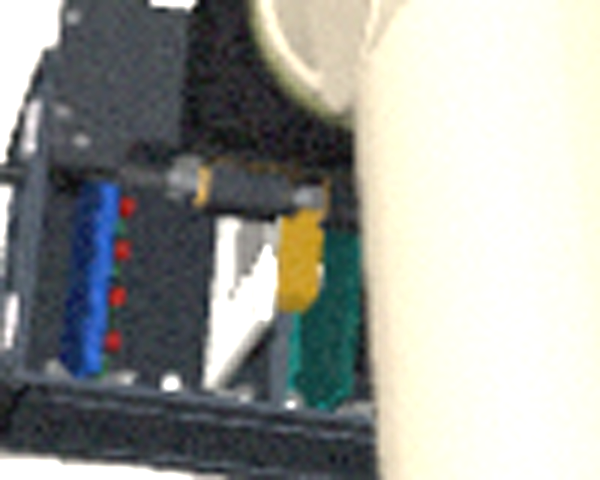

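In the top view the board's lower near corner (207,388) lies midway between the groove lips at (170,383) and (240,393), so I'll lower it.

Request:
arm_command(
  commands=[
    [[0,0,0,-0.0005,0,0.008,2],[0,0,0,0,0,0.008,2],[0,0,0,0,0,0.008,2],[0,0,0,0,0,0.008,2],[0,0,0,0,0,0.008,2],[0,0,0,0,0,0,2]],
  ],
)

```text
time: 11.58
ee_pos: [0.5462, -0.1106, 0.1737]
eef_rot: [-0.672, 0.74, 0.001, -0.002]
ft_force: [-0.2, -0.1, -1.3]
width: 0.0062
```

Force is low, so it has entered the grooves.

Request:
arm_command(
  commands=[
    [[0,0,0,0,0,0.01,2],[0,0,0,0,0,0.01,2],[0,0,0,0,0,0.01,2],[0,0,0,0,0,0.01,2],[0,0,0,0,0,0.01,2],[0,0,0,0,0,0.008,2],[0,0,0,0,0,0,2]],
  ],
)

```text
time: 12.45
ee_pos: [0.5461, -0.1107, 0.1157]
eef_rot: [-0.672, 0.74, 0.001, -0.002]
ft_force: [0.4, 0.7, -2.2]
width: 0.0057
```

Run:
```python
from h import *
import pickle
R=tool(-.095,0)
delta(R,[.547,-.1095,.105])
s=camera("side");t=camera("top");pickle.dump((s,t),open("c2.pkl","wb"))
for c,b,n in((s,(130,190,240,300),"s8"),(t,(340,110,440,190),"t8")):
    k=6
    im=cv2.resize(c["frame"][b[1]:b[3],b[0]:b[2],::-1],None,fx=k,fy=k,interpolation=cv2.INTER_CUBIC)
    cv2.imwrite(f"pics/{n}.png",cv2.convertScaleAbs(im,alpha=2,beta=15))
```

```text
t 12.45 ee [ 0.5461 -0.1107  0.1157] w 0.0057 F [ 0.4  0.7 -2.2] | rot(tool) [ 0.003 -0.002 -0.001] then shift [-0.0012 -0.0008  0.0107]
```

View pics/s8.png

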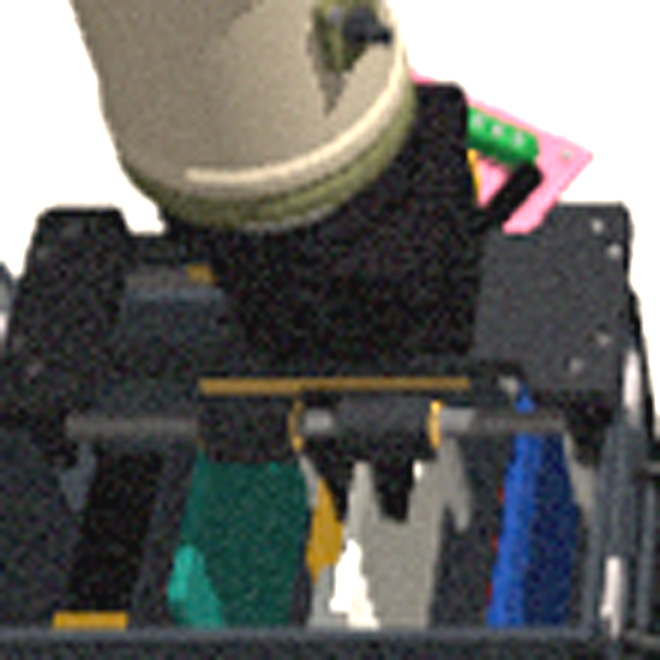

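View pics/t8.png

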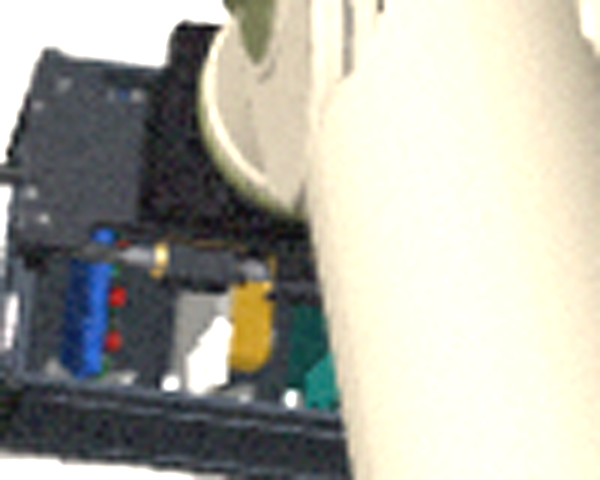

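Request:
arm_command(
  commands=[
    [[0,0,0,0,0,0.004,2],[0,0,0,0,0,0.003,2],[0,0,0,0,0,0.002,2],[0,0,0,0,0,0,2]],
  ],
)

```text
time: 13.05
ee_pos: [0.5463, -0.1107, 0.1073]
eef_rot: [-0.672, 0.74, 0.0, -0.001]
ft_force: [0.1, 1.0, -1.2]
width: 0.0062
```

Request:
arm_command(
  commands=[
    [[0,0,0,0,0,0.002,2],[0,0,0,0,0,0.001,2],[0,0,0,0,0,0,2]],
  ],
)

```text
time: 13.42
ee_pos: [0.5467, -0.1108, 0.1058]
eef_rot: [-0.672, 0.74, -0.0, -0.001]
ft_force: [-6.1, -0.2, 11.5]
width: 0.0057
```

Floor contact came at the expected height, so I'll release with a limited opening.

Request:
arm_command(
  commands=[
    [[0,0,0,0,0,0,15],[0,0,0,0,0,0,26],[0,0,0,0,0,0,26],[0,0,0,0,0,-0.01,26],[0,0,0,0,0,-0.02,26],[0,0,0,0,0,-0.03,26],[0,0,0,0,0,-0.04,26],[0,0,0,0,0,-0.04,15],[0,0,0,0,0,-0.03,0],[0,0,0,0,0,0,0]],
  ],
)

```text
time: 14.68
ee_pos: [0.548, -0.1103, 0.2776]
eef_rot: [-0.672, 0.74, -0.002, 0.0]
ft_force: [0.3, -0.2, -0.5]
width: 0.0031
```

Run:
```python
from h import *
import pickle
s=camera("side");t=camera("top");pickle.dump((s,t),open("c3.pkl","wb"))
for c,b,n in((s,(100,190,240,300),"s9"),(t,(330,90,450,190),"t9")):
    k=5
    im=cv2.resize(c["frame"][b[1]:b[3],b[0]:b[2],::-1],None,fx=k,fy=k,interpolation=cv2.INTER_CUBIC)
    cv2.imwrite(f"pics/{n}.png",cv2.convertScaleAbs(im,alpha=2,beta=15))
```

```text
(no output)
```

View pics/s9.png

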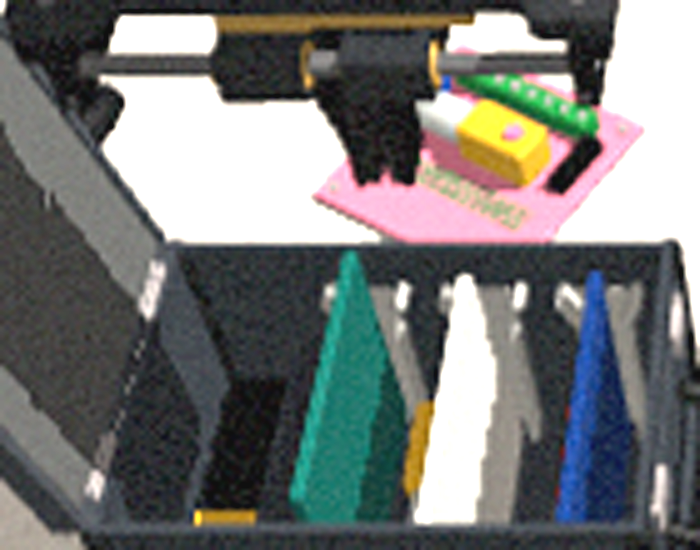

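View pics/t9.png

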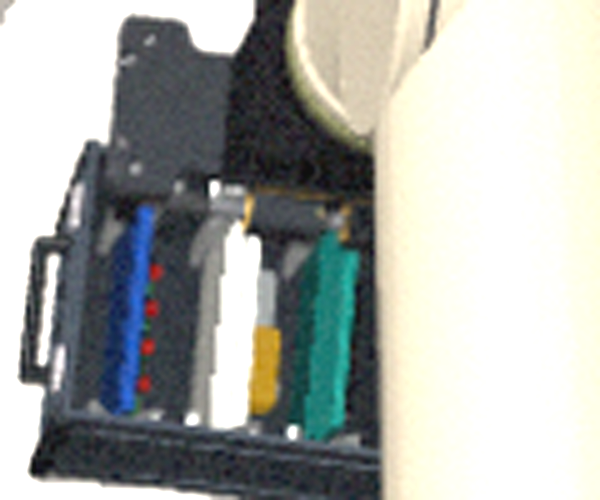

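Run:
```python
from h import *
print(np.round(read_state()["joint_positions"],2))
B=Rz(-.095)
R=np.column_stack([B[:,0],-B[:,1],-B[:,2]])
delta(R,[.542,-.159,.17]); R=R@Rz(np.pi);delta(R,[.542,-.159,.17])
s,t=__import__("pickle").load(open("c3.pkl","rb"))
k=lambda x,y,ox,oy:(x/5+ox,y/5+oy)
for n,a,b in(("white near",(466,275),(215,428)),("blue near",(595,271),(115,408)),("proud near",(349,252),(318,435))): print(n,tri([(s,k(*a,100,190)),(t,k(*b,330,90))]))
```

```text
[ 0.6   0.21 -0.57  1.55  0.12  1.42 -1.64]
t 14.78 ee [ 0.5467 -0.1104  0.2746] w 0.0013 F [-0.1 -0.  -0.4] | rot(tool) [ 0.003 -0.    -1.572] then shift [-1.000e-04  4.880e-02  1.046e-01]
t 14.78 ee [ 0.5467 -0.1104  0.2746] w 0.0013 F [-0.1 -0.  -0.4] | rot(tool) [-0.    -0.003  1.57 ] then shift [ 1.000e-04 -4.880e-02  1.046e-01]
white near (array([ 0.48572059, -0.10274372,  0.11896926]), [0.0046, 0.0046])
blue near (array([ 0.49282991, -0.05026401,  0.12403976]), [0.002, 0.002])
proud near (array([ 0.48029628, -0.14985961,  0.13414493]), [0.0039, 0.0039])
```

Request:
arm_command(
  commands=[
    [[0,0,-0.16,0,0,0,0],[0,0,-0.16,0,0,0,0],[0,0,-0.16,0,0,0,0],[0,0,-0.16,0,0,0,0],[0,0,-0.16,0,0,0,0],[0,0,-0.16,0,0,0,0],[0,0,-0.16,0,0,0,0],[0,0,-0.16,0,0,0,0],[0,0,-0.16,0,0,0,0],[0,0,-0.13,0,0,0,0],[0,0,0,0,0.025,0,0],[0,0,0,0,0.024,0.02,0],[0,0,0,0,0,0.035,0],[0,0,0,0,0,0.035,0],[0,0,0,0,0,0.015,0],[0,0,0,0,0,0,0]],
  ],
)

```text
time: 16.77
ee_pos: [0.5411, -0.1595, 0.1683]
eef_rot: [0.999, -0.048, -0.002, 0.0]
ft_force: [0.4, 0.8, -0.1]
width: 0.0002
```

Run:
```python
from h import *
B=Rz(-.095)
R=np.column_stack([B[:,0],-B[:,1],-B[:,2]])
delta(R,[.542,-.159,.134])
s=camera("side");t=camera("top")
for c,b,n in((s,(100,170,240,300),"s10"),(t,(330,90,450,190),"t10")):
    k=5
    im=cv2.resize(c["frame"][b[1]:b[3],b[0]:b[2],::-1],None,fx=k,fy=k,interpolation=cv2.INTER_CUBIC)
    cv2.imwrite(f"pics/{n}.png",cv2.convertScaleAbs(im,alpha=2,beta=15))
```

```text
t 16.77 ee [ 0.5411 -0.1595  0.1683] w 0.0002 F [ 0.4  0.8 -0.1] | rot(tool) [ 0.001  0.004 -0.002] then shift [ 0.0009 -0.0006  0.0343]
```

View pics/s10.png

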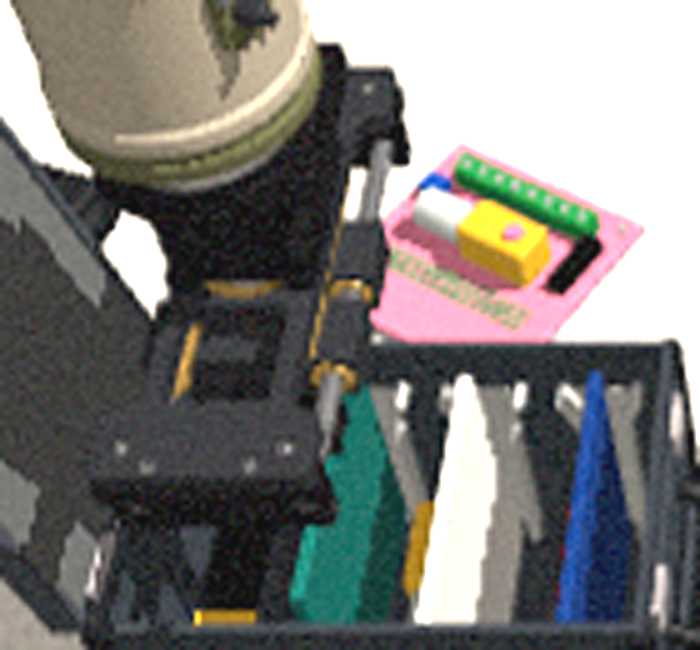

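View pics/t10.png

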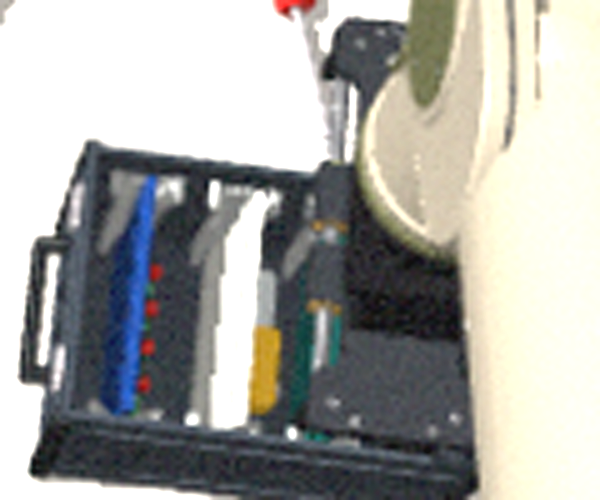

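Request:
arm_command(
  commands=[
    [[0,0,0,0,0,0.01,0],[0,0,0,0,0,0.008,0],[0,0,0,0,0,0.005,0],[0,0,0,0,0,0.004,0],[0,0,0,0,0,0,0]],
  ],
)

```text
time: 17.5
ee_pos: [0.5417, -0.1594, 0.1423]
eef_rot: [0.999, -0.048, -0.001, 0.001]
ft_force: [0.3, 0.1, -0.2]
width: 0.0005
```

Request:
arm_command(
  commands=[
    [[0,0,0,0,0,0.003,0],[0,0,0,0,0,0.003,0],[0,0,0,0,0,0.001,0],[0,0,0,0,0,0,0]],
  ],
)

```text
time: 18.0
ee_pos: [0.5418, -0.1595, 0.1354]
eef_rot: [0.999, -0.048, -0.001, 0.001]
ft_force: [-0.1, -0.1, 1.1]
width: 0.0004
```

Run:
```python
from h import *
s=camera("side");t=camera("top")
for c,b,n in((s,(100,170,240,300),"s11"),(t,(330,90,450,190),"t11")):
    k=5
    im=cv2.resize(c["frame"][b[1]:b[3],b[0]:b[2],::-1],None,fx=k,fy=k,interpolation=cv2.INTER_CUBIC)
    cv2.imwrite(f"pics/{n}.png",cv2.convertScaleAbs(im,alpha=2,beta=15))
```

```text
(no output)
```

View pics/s11.png

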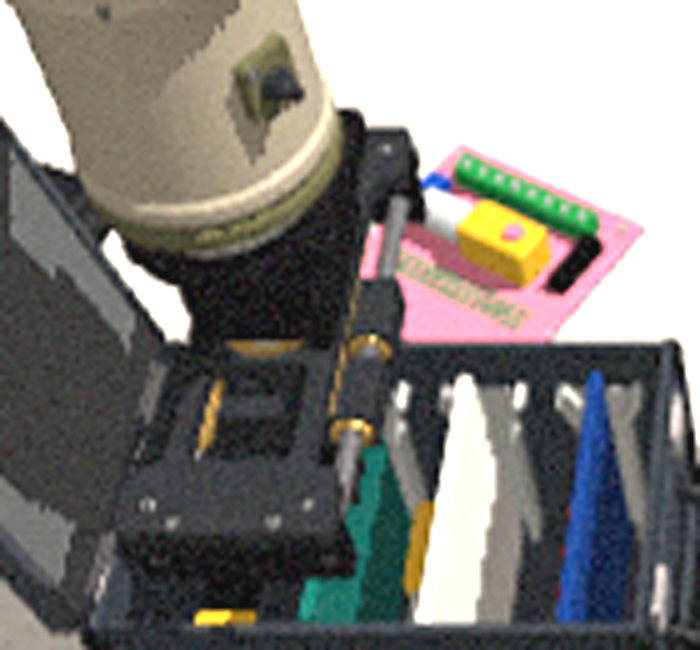

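View pics/t11.png

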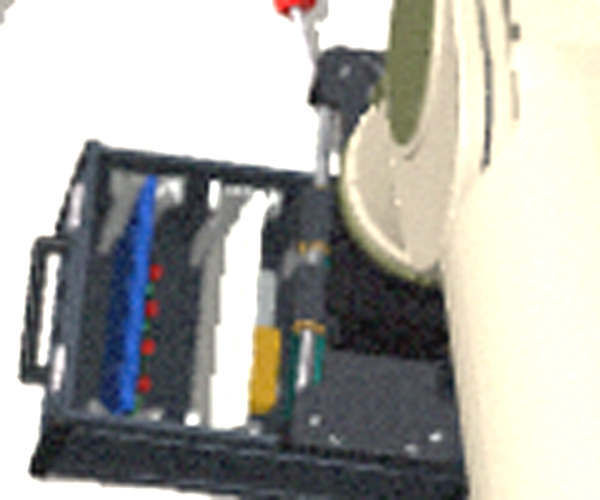

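Request:
arm_command(
  commands=[
    [[0,0,0,0,0,0.002,0],[0,0,0,0,0,0.001,0],[0,0,0,0,0,0,0]],
  ],
)

```text
time: 18.48
ee_pos: [0.5421, -0.1595, 0.1342]
eef_rot: [0.999, -0.048, -0.001, 0.001]
ft_force: [-6.9, 0.8, 17.6]
width: 0.0006
```

Request:
arm_command(
  commands=[
    [[0,0,0,0,0,0.002,0],[0,0,0,0,0,0,0]],
  ],
)

```text
time: 18.73
ee_pos: [0.5424, -0.1595, 0.1338]
eef_rot: [0.999, -0.048, -0.0, 0.002]
ft_force: [-11.7, 3.2, 32.9]
width: 0.0003
```

It bottomed at a tip height of 0.126, which is home. I'll retract and check.

Request:
arm_command(
  commands=[
    [[0,0,0,0,0,-0.015,0],[0,0,0,0,0.0,-0.03,0],[0,0,0,0,0,-0.04,0],[0,0,0,0,0,-0.05,0],[0,0,0,0,0,-0.05,0],[0,0,0,0,0,-0.05,0],[0,0,0,0,0,-0.04,0],[0,0,0,-0.03,0,0,0],[0,0,0,-0.03,0,0,0],[0,0,0,-0.02,0,0,0]],
  ],
)

```text
time: 19.98
ee_pos: [0.4617, -0.1512, 0.4057]
eef_rot: [0.999, -0.049, -0.001, 0.001]
ft_force: [0.0, -0.3, 1.3]
width: 0.0003
```

Run:
```python
from h import *
import pickle
print(read_state()["ee_pos"],read_state()["ft_force"])
s=camera("side");t=camera("top");pickle.dump((s,t),open("c4.pkl","wb"))
for c,b,n in((s,(100,200,240,300),"s12"),(t,(330,90,480,210),"t12")):
    k=5
    im=cv2.resize(c["frame"][b[1]:b[3],b[0]:b[2],::-1],None,fx=k,fy=k,interpolation=cv2.INTER_CUBIC)
    cv2.imwrite(f"pics/{n}.png",cv2.convertScaleAbs(im,alpha=2,beta=15))
cv2.imwrite("pics/s12f.png",s["frame"][:,:,::-1])
```

```text
[ 0.46166266 -0.15121396  0.40572115] [ 0.04377894 -0.28132284  1.30370098]
```

View pics/s12.png

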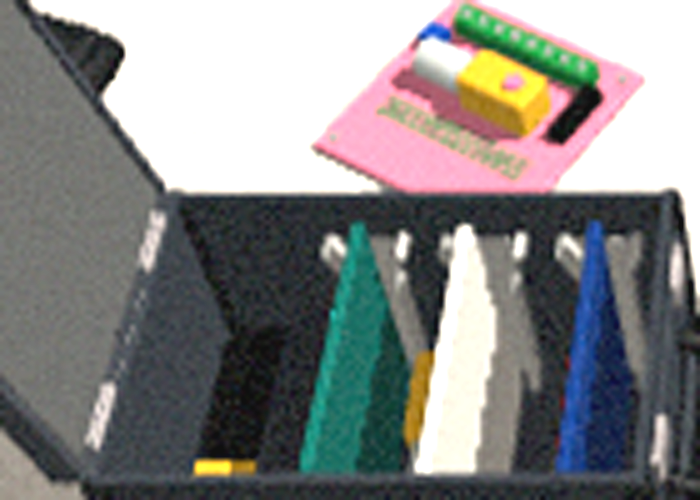

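View pics/t12.png

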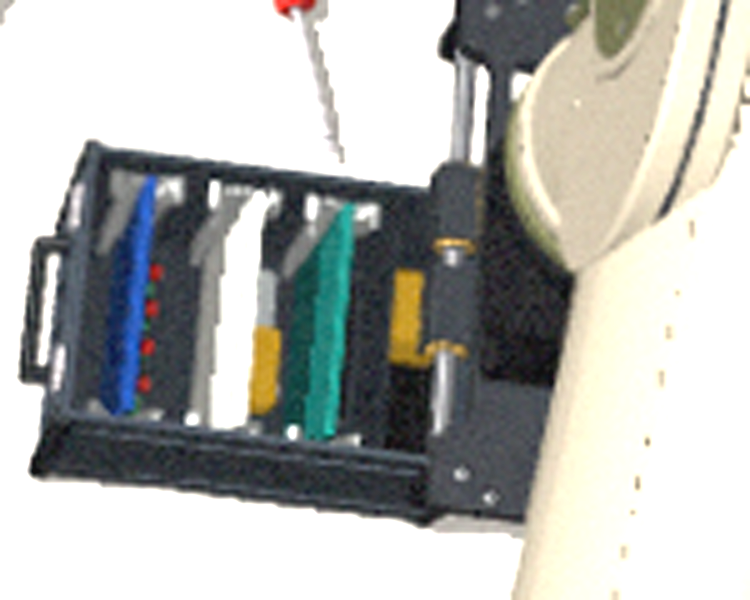

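View pics/s12f.png

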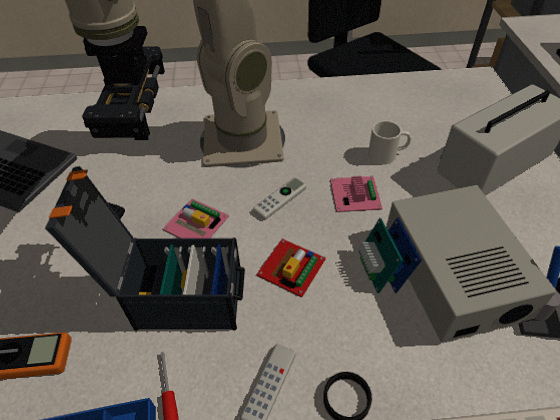

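All three case boards now top out at the same row (about 225 in the zoom), the lid is still open, and the row by the supply hasn't moved. Next is the lid.

Run:
```python
from h import *
B=Rz(-.095)
R=np.column_stack([B[:,0],-B[:,1],-B[:,2]])
H=np.array([.5346,-.2365,.134]); u=B[:,1]
delta(R,H-.12*u+[0,0,.27]);delta(R,H-.12*u+[0,0,.318-.134])
rho=.18;prev=None
for th in np.arange(1.8,-.01,-.1):
    C=np.array([rho*np.cos(th)-.014*np.sin(th),rho*np.sin(th)+.014*np.cos(th)])
    T=C+[-.0095,.008]   # tcp u,z rel hinge
    if th>1.55: T[0]=min(.212*np.cos(th)-.014*np.sin(th),T[0]+.0095)-.0095
    print(round(th,1),np.round(T,4), "" if prev is None else ("tool dy %.4f dz %.4f"%(-(T-prev)[0],-(T-prev)[1])))
    prev=T
```

```text
t 20.07 ee [ 0.4616 -0.1514  0.4063] w 0.0004 F [0.1 0.2 0.7] | rot(tool) [ 0.003  0.002 -0.003] then shift [0.0808 0.1978 0.0023]
t 20.07 ee [ 0.4616 -0.1514  0.4063] w 0.0004 F [0.1 0.2 0.7] | rot(tool) [ 0.003  0.002 -0.003] then shift [0.0808 0.1978 0.0883]
1.8 [-0.0713  0.1801] 
1.7 [-0.0507  0.1847] tool dy -0.0206 dz -0.0046
1.6 [-0.0297  0.1875] tool dy -0.0210 dz -0.0028
1.5 [-0.0107  0.1885] tool dy -0.0190 dz -0.0010
1.4 [0.0073 0.1878] tool dy -0.0180 dz 0.0008
1.3 [0.0252 0.1852] tool dy -0.0179 dz 0.0026
1.2 [0.0427 0.1808] tool dy -0.0175 dz 0.0043
1.1 [0.0597 0.1748] tool dy -0.0170 dz 0.0061
1.0 [0.076 0.167] tool dy -0.0163 dz 0.0077
0.9 [0.0914 0.1577] tool dy -0.0154 dz 0.0093
0.8 [0.1059 0.1469] tool dy -0.0144 dz 0.0108
0.7 [0.1192 0.1347] tool dy -0.0133 dz 0.0122
0.6 [0.1312 0.1212] tool dy -0.0120 dz 0.0135
0.5 [0.1418 0.1066] tool dy -0.0106 dz 0.0146
0.4 [0.1508 0.091 ] tool dy -0.0091 dz 0.0156
0.3 [0.1583 0.0746] tool dy -0.0075 dz 0.0164
0.2 [0.1641 0.0575] tool dy -0.0058 dz 0.0171
0.1 [0.1682 0.0399] tool dy -0.0041 dz 0.0176
-0.0 [0.1705 0.022 ] tool dy -0.0023 dz 0.0179
```

Request:
arm_command(
  commands=[
    [[0,0,0,0.01,0,-0.02,0],[0,0,0,0.01,0.03,-0.01,0],[0,0,0,0.01,0.03,0,0],[0,0,0,0.01,0.03,0,0],[0,0,0,0.01,0.03,0,0],[0,0,0,0.01,0.03,0,0],[0,0,0,0.01,0.03,0,0],[0,0,0,0.01,0.02,0,0],[0,0,0,0,0,0.03,0],[0,0,0,0,0,0.04,0],[0,0,0,0,0,0.04,0],[0,0,0,0,0,0.01,0],[0,0,0,0,0,0,0]],
  ],
)

```text
time: 21.7
ee_pos: [0.5232, -0.3584, 0.3161]
eef_rot: [0.999, -0.048, -0.001, 0.001]
ft_force: [0.1, -0.4, 1.1]
width: 0.0005
```

Run:
```python
from h import *
B=Rz(-.095)
R=np.column_stack([B[:,0],-B[:,1],-B[:,2]])
H=np.array([.5346,-.2365,.134]); u=B[:,1]
delta(R,H-.12*u+[0,0,.184])
s=camera("side");cv2.imwrite("pics/s13.png",s["frame"][:,:,::-1])
```

```text
t 21.7 ee [ 0.5232 -0.3584  0.3161] w 0.0005 F [ 0.1 -0.4  1.1] | rot(tool) [ 0.001  0.002 -0.002] then shift [-0.0002 -0.0024 -0.0019]
```

View pics/s13.png

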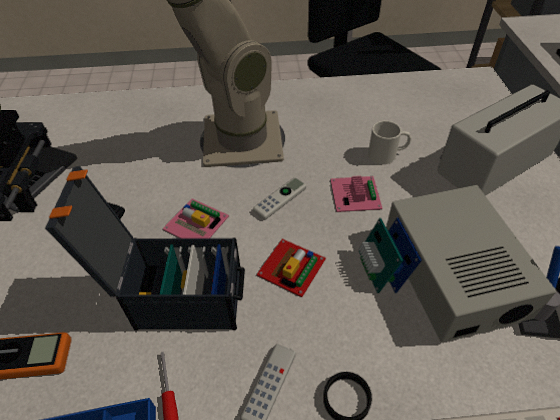

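Request:
arm_command(
  commands=[
    [[0,0,0,0,-0.015,0,0],[0,0,0,0,-0.018,0,0],[0,0,0,0,-0.018,0,0],[0,0,0,0,-0.018,-0.003,0],[0,0,0,0,-0.018,-0.003,0],[0,0,0,0,-0.018,0,0],[0,0,0,0,-0.01,0,0]],
  ],
)

```text
time: 22.62
ee_pos: [0.5342, -0.2423, 0.322]
eef_rot: [0.999, -0.048, -0.001, 0.001]
ft_force: [-0.4, -2.5, 0.6]
width: 0.0002
```

Run:
```python
from h import *
B=Rz(-.095)
R=np.column_stack([B[:,0],-B[:,1],-B[:,2]])
H=np.array([.5346,-.2365,.134]); u=B[:,1]
delta(R,H+.0252*u+[0,0,.1852])
s=camera("side");cv2.imwrite("pics/s14.png",s["frame"][:,:,::-1])
```

```text
t 22.62 ee [ 0.5342 -0.2423  0.322 ] w 0.0002 F [-0.4 -2.5  0.6] | rot(tool) [ 0.002  0.002 -0.001] then shift [-0.0001 -0.0311  0.0028]
```

View pics/s14.png

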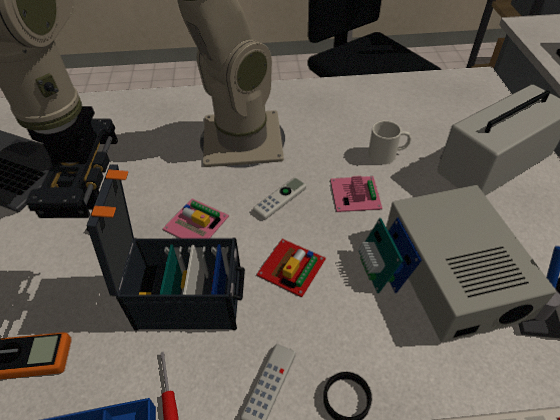

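The lid is following with 2.5 N of resistance and is now about upright, so I'll continue along the arc.

Request:
arm_command(
  commands=[
    [[0,0,0,0,-0.016,0.001,0],[0,0,0,0,-0.018,0.002,0],[0,0,0,0,-0.017,0.004,0],[0,0,0,0,-0.017,0.006,0],[0,0,0,0,-0.016,0.008,0],[0,0,0,0,-0.015,0.009,0],[0,0,0,0,-0.014,0.011,0],[0,0,0,0,-0.013,0.012,0]],
  ],
)

```text
time: 23.68
ee_pos: [0.5461, -0.1175, 0.2677]
eef_rot: [0.999, -0.048, -0.001, 0.001]
ft_force: [-0.1, -1.8, -0.1]
width: 0.0004
```

Run:
```python
from h import *
B=Rz(-.095)
R=np.column_stack([B[:,0],-B[:,1],-B[:,2]])
H=np.array([.5346,-.2365,.134]); u=B[:,1]
delta(R,H+.1312*u+[0,0,.1212])
s=camera("side");cv2.imwrite("pics/s15.png",s["frame"][:,:,::-1])
```

```text
t 23.68 ee [ 0.5461 -0.1175  0.2677] w 0.0004 F [-0.1 -1.8 -0.1] | rot(tool) [ 0.002  0.002 -0.002] then shift [-0.0002 -0.0116  0.0125]
```

View pics/s15.png

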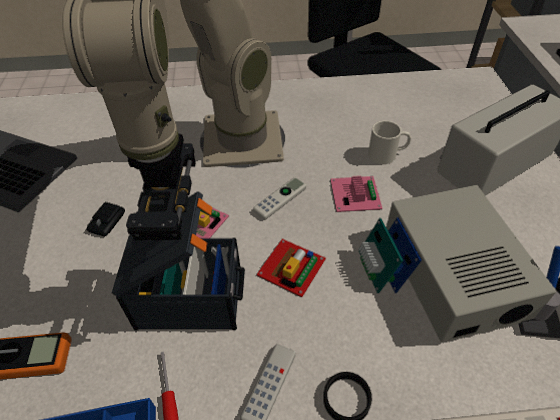

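Request:
arm_command(
  commands=[
    [[0,0,0,0,-0.012,0.0135,0],[0,0,0,0,-0.011,0.0145,0],[0,0,0,0,-0.009,0.0155,0],[0,0,0,0,-0.008,0.0165,0],[0,0,0,0,-0.006,0.017,0],[0,0,0,0,-0.004,0.016,0],[0,0,0,0,-0.002,0.012,0],[0,0,0,0,0,0,0]],
  ],
)

```text
time: 24.72
ee_pos: [0.5503, -0.0667, 0.1624]
eef_rot: [0.999, -0.048, -0.002, 0.001]
ft_force: [0.3, -0.4, 0.4]
width: 0.0002
```

Run:
```python
from h import *
B=Rz(-.095)
R=np.column_stack([B[:,0],-B[:,1],-B[:,2]])
H=np.array([.5346,-.2365,.134]); u=B[:,1]
delta(R,H+.1705*u+[0,0,.022])
s=camera("side");cv2.imwrite("pics/s16.png",s["frame"][:,:,::-1])
```

```text
t 24.73 ee [ 0.5503 -0.0667  0.1624] w 0.0002 F [ 0.3 -0.4  0.4] | rot(tool) [ 0.001  0.004 -0.002] then shift [ 0.0005 -0.      0.0064]
```

View pics/s16.png

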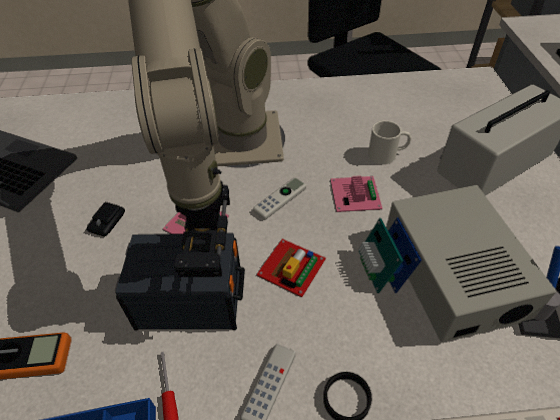

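Request:
arm_command(
  commands=[
    [[0,0,0,0,0,0.003,0],[0,0,0,0,0,0.003,0],[0,0,0,0,0,0,0]],
  ],
)

```text
time: 25.15
ee_pos: [0.5507, -0.067, 0.1573]
eef_rot: [0.999, -0.048, -0.001, 0.001]
ft_force: [-0.3, -0.7, 0.2]
width: 0.0003
```

Request:
arm_command(
  commands=[
    [[0,0,0,0,0,0.002,0],[0,0,0,0,0,0.001,0],[0,0,0,0,0,0,0]],
  ],
)

```text
time: 25.52
ee_pos: [0.551, -0.067, 0.1566]
eef_rot: [0.999, -0.048, -0.001, 0.001]
ft_force: [-8.8, 0.6, 21.3]
width: 0.0006
```

Request:
arm_command(
  commands=[
    [[0,0,0,0,0,0.001,0],[0,0,0,0,0,0,0],[0,0,0,0,0,-0.01,0],[0,0,0,0,0,-0.03,0],[0,0,0,0,0,-0.05,0],[0,0,0,0,0,-0.05,0],[0,0,0,-0.04,0,-0.05,0],[0,0,0,-0.04,0,-0.03,0],[0,0,0,-0.04,0.03,0,0],[0,0,0,0,0.04,0,0],[0,0,0,0,0.04,0,0],[0,0,0,0,0.04,0,0],[0,0,0,0,0.04,0,0],[0,0,0,0,0.04,0,0],[0,0,0,0,0,0,0],[0,0,0,0,0,0,0]],
  ],
)

```text
time: 27.52
ee_pos: [0.4108, -0.2833, 0.3728]
eef_rot: [0.999, -0.048, -0.001, 0.001]
ft_force: [0.2, 0.3, -0.2]
width: 0.0001
```

Run:
```python
from h import *
st=read_state();print(st["ee_pos"],st["ft_force"],st["time"])
s=camera("side");t=camera("top")
crop(s,100,180,450,310,"s17",2);crop(t,150,80,470,220,"t17",2)
b=(105,220,255,335);im=cv2.resize(s["frame"][b[1]:b[3],b[0]:b[2],::-1],None,fx=5,fy=5,interpolation=cv2.INTER_CUBIC)
im=cv2.convertScaleAbs(im,alpha=2,beta=15)
yw=-.095; cc=np.array([.5447,-.131,0])
for z,col in((.134,(0,0,255)),(.148,(0,255,255))):
    lines(s,im,np.array([[x,y,z] for x,y in[(-.07,-.106),(.07,-.106),(.07,.106),(-.07,.106)]])@Rz(yw).T+cc,5,b[0],b[1],col)
cv2.imwrite("pics/s18.png",im)
```

```text
[ 0.41080962 -0.28330885  0.37283628] [ 0.1690723   0.33624306 -0.17933768] 27.525
```

View pics/s18.png

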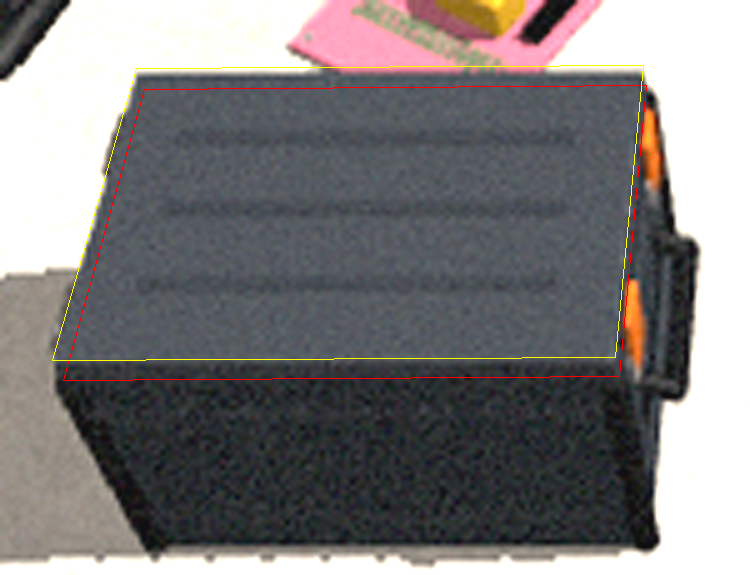

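View pics/s17.png

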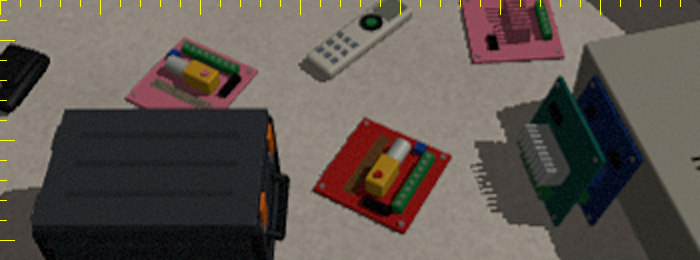

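View pics/t17.png

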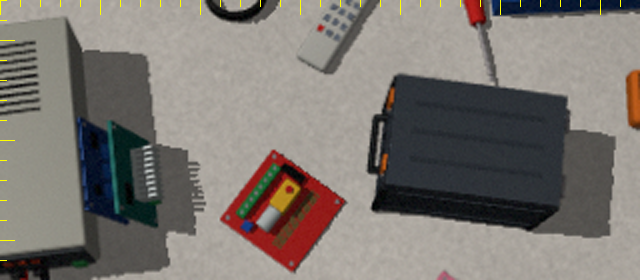

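The lid's outline matches the shut position, including the same 1 px offset the rim showed. The teal and blue boards are where they started, and the arm is clear.

```bash
python3 -c "
from bench import close_job
print(close_job())"
```

```text
the job is handed in; nothing more can be done
None
```

I carried out every step of the task and handed it in at about 27.6 s of the 61 s allowed; no verdict was reported.

- **White board:** I gripped it at its upper edge, lifted it off the row and lowered it into the empty middle slot. It touched the floor at the expected height (tool 0.8 mm above the calculated value, 11.5 N). I released it there, and its upper edge lined up with the board already home.
- **Raised board:** it bottomed with the fingertips at 0.126 m, which is 8 mm under the rim. I pressed to 33 N, and pictures taken before I moved the lid showed all three upper edges level.
- **Lid:** I pushed it round and down until it resisted firmly at 21 N with the fingertips at 0.149 m, 1 mm above where the outer face should be when shut. In the last picture its outline matched the shut position to about 1 px.
- **Last checks:** the teal and blue boards left in the row were within about 1 px of their starting image positions. The arm was clear of everything, with wrist force near zero.

**Disagreements:** the two cameras differed by up to about 3 to 4 mm sideways, with the side view off from the arm's own readings. I corrected the grasp by 4 mm from the side view. For the slot I split the difference, then checked the board against the groove edges in the top view. Triangulating the white board's near corner after release gave a 4.6 mm mismatch between views, so I relied on the contact height and the level edges instead.

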